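# Dip the chiller's coolant tank and show the gauge rod

### The job

Take the gauge rod off its rest and push it tip first down the leaning dip tube of the coolant tank until its collar stops on the tube's mouth, then draw it right out again. Show it for reading: hold the rod level with its tip over the middle of the white tile, about 80 mm above it, and finish there still holding the rod, not putting it down or letting go. Leave everything else on the table where it stands.

Things in the scene. Friction and masses are not known exactly. Their poses are not given: they have to be found in the camera images.
- gauge_rod: Loose gauge rod, 0.13 kg, 210 mm long: steel rod 10 mm thick with dark rings, steel collar disc 40 mm wide, black handle. Origin on its axis in the collar face that stops on the tube; x runs from tip to handle: tip x = -110 mm, collar 0 to 6, handle 12 to 100 mm. Starts lying level in the rack, z up, axis 60 mm above the table, tip roughly towards the robot.
- rod_tip (a point): The tip of the gauge rod, on its axis.
- rod_handle (a point): Middle of the handle, on the rod's axis (rod x = +56 mm). The handle is a flat-sided bar 20 mm wide (rod y) and 24 mm high (rod z); grip it across the 20 mm width.
- rack: Fixed grey rest, base 250 x 90 x 10 mm, origin at the centre of its underside, x along the rod. Two notched uprights, 10 mm thick and 50 mm wide, carry the rod at x = -75 mm (top at 73 mm) and the handle's end at x = +92 mm (top at 66 mm). The rod lifts straight up; between the uprights the handle is free.
- tank: Fixed coolant tank, a steel box 120 (x) x 200 (y) x 140 mm high, with a black screw cap and a small brass plug on top (162 mm at the highest). Origin at table level straight under the mouth of the dip tube; x points away from the robot, and the box spans x = -231 to -111 mm and y = -100 to 100 mm.
- dip_tube: Open steel tube fixed to the tank's +x face, leaning out 30 degrees above level. Origin: centre of its mouth, 114 mm above the tank origin; z points out along the tube. Bore 16 mm, flared over the last 15 mm to 28 mm; rim 34 mm outside; 128 mm deep. Collar home: the rod's origin is here, its x axis along this z, its tip clear of the bottom.
- tile: Fixed square white ceramic tile 120 x 120 x 8 mm lying on the table. Origin at the centre of its underside. Rack and tile lie on either side of the tank and may change sides.
- bottle_a: Bystander, to be left alone: amber glass bottle with a crown cap, 60 mm wide, 175 mm tall. Origin on its underside.
- bottle_b: Bystander, to be left alone: second amber glass bottle, 60 mm wide, 175 mm tall. Origin on its underside.
- can: Bystander, to be left alone: plain aluminium drink can, 66 mm wide, 115 mm tall. Origin on its underside.
- bowl: Bystander, to be left alone: steel bowl, 100 mm wide, 40 mm tall. Origin on its underside.
- spanner: Bystander, to be left alone: steel spanner 160 mm long lying flat.
- collar_nut: Bystander, to be left alone: brass ring nut, 44 mm wide, 18 mm high. Origin on its underside.
- jar: Bystander, to be left alone: small lidded glass jar, 60 mm wide, 70 mm tall. Origin on its underside.
There are look-alikes about, which are no part of the job. There is more than one size of the gauge_rod; the one meant has the size given above.

How it is judged:
By the outcome, as a careful person would: the job done as asked, in the order asked, and still so for the second after the job is handed in, while the arm keeps its last pose, push and grip.
It also fails if it takes over 53 s, if anything falls off the work surface, if the arm or the gripper's body presses on something with over 40 N, if the wrist force passes 120 N, or if a joint passes its speed limit or range.

### The arm

A 7-joint arm with a two-finger parallel gripper is mounted at the origin on the work surface. World frame = base frame: x ahead of the robot, y to its left, z up, the work surface at z = 0. Lengths are in m, angles in rad, forces in N, time in s.
With the tool pointing down it reaches from about 0.425 to 0.95 m from the base axis. Payload 4.7 kg.
Tool frame: the origin (TCP) lies midway between the tips of the shut fingers; the grasp point (between the pads) lies 19 mm behind it (tcp_to_grasp is the distance from the TCP to the grasp point, in m); z points along the fingers, x is the direction in which the jaws open and shut, and the axes are right-handed (so a half turn about z gives the same grasp; the last joint's range is limited). The gripper opens to 87 mm and grips with 3 to 60 N. Pads are 19 mm wide; open, the fingers measure 117 mm over their backs; the gripper's body (75 mm by 190 mm) begins 51 mm behind the grasp point.
Start: joints at [-1.23, 0.469, -0.049, 1.532, 0.024, 1.141, -0.082], TCP at [0.244, 0.629, 0.223] pointing down, gripper open.
Joint ranges: [-2.59, 2.59], [-0.33, 1.99], [-1.39, 1.29], [0.1, 2.45], [-1.04, 4.18], [0.21, 1.99], [-2.66, 2.66]. Speed limits (rad/s): [2.57, 2.57, 3.14, 3.14, 3.14, 3.14, 3.14].

### API

Orientations are given as a rotation vector (axis times angle).
In Python, from workcell import observe, capture, camera_info, close_job, tcp_to_grasp gives the robot as it stands.
- The arm moves only by the shell command python3 -m crank 'ROWS' [FORCE]. ROWS is JSON, a list of rows, each a list of 7 numbers: the shift along the tool's x, y, z in units of 60 mm (1.0 is 60 mm), then the turn, a rotation vector about the tool's x, y, z in units of 10 degrees (1.0 is 10 degrees), then the closure in counts, from 0 (fully open) to 255 (shut). A call has exactly 5 rows; each row is the pose to reach, as a shift and turn from the pose measured when the call began, along the tool's axes at that moment; what a row does not reach only later rows make up. A row lasts 1/8 s, in which the tool goes at most 62.5 mm and 10.7 degrees, less where a joint would pass 70% of its speed; a pose out of reach is approached as far as the arm can. A call with a gripper value outside its range is refused whole. The fingers move at their own pace and stop on an object; FORCE is the grip in N (left out, the last holds). Time passes only in rows, so rows that repeat a pose let the fingers close, or fill a call up. It gives the time, the measured TCP pose, the force and the opening at its end, in the units of the state.
- observe(): the state, without advancing time (a new reading comes with each control period).
- capture(name): name is "side" or "top"; returns the picture (384x512x3 uint8, red, green, blue); there is no depth.
- camera_info(name): a dict with "intrinsics" (3x3 intrinsics, pixels), "distortion" ([k1, k2, p1, p2, k3] as OpenCV has them; the pictures are not rectified), "origin" and "orientation" of the camera in the world. Camera axes: x right, y down, z forward; pixel columns grow to the right and rows downward; lengths in m; the calibration is good to about 2 mm. A picture is of the moment at which its call begins. camera_info takes no time and is no camera call.
- close_job(): hands the job in, once; it reports no verdict.
The state is a dict: "time_s": time; "joint_positions": joint angles; "dq": joint speeds; "joint_torque": joint torques, N m; "eef_pos": TCP position; "tcp_rot": TCP orientation; "force": force on the tool from outside, world axes, zero at the start; "ft_torque": the same for the moment, N m; "width": opening from 0.0 (shut) to 1.0 (fully open).
Only numpy, scipy, OpenCV 4.12 (cv2) and the standard library are available. Lean on these libraries where they do the work, as an engineer would, in place of code of your own. Each camera call takes 0.05 s, during which the arm holds its last target.

## Working session

There is one attempt and no reset: what is moved stays moved. The work goes in short steps, Python scripts to look and compute and a shell command to move; the robot and the scene stay as the last step left them, time stands still between calls to the robot, and variables do not carry over. Pictures are saved under pics/ and viewed, and the job is handed in when it is done.

```bash
mkdir -p pics; ls
python3 - <<'E'
from workcell import *
import cv2
print(observe()); print(tcp_to_grasp)
for n in("side","top"):
    im=capture(n); cv2.imwrite(f"pics/{n}0.png",cv2.cvtColor(im,cv2.COLOR_RGB2BGR)); print(n,camera_info(n))
E
```

```text
pics
{'time_s': 0.0, 'joint_positions': array([-1.22990165,  0.46944732, -0.0486026 ,  1.53367701,  0.02412528,
        1.14095852, -0.08232611]), 'dq': array([ 0.00153431,  0.00101453,  0.00082464,  0.00102678,  0.00094754,
        0.00017162, -0.00073428]), 'joint_torque': array([ 1.99091789e-05, -5.07983816e+01, -8.08284874e-02, -2.36157650e+01,
       -6.13897154e-02,  3.77599150e-02,  1.75120890e-04]), 'eef_pos': array([0.24374298, 0.62883277, 0.22150264]), 'tcp_rot': array([ 2.59101293e+00,  1.77455587e+00, -2.38616115e-03]), 'force': array([ 0.93692722, -0.67744012, -0.24670881]), 'ft_torque': array([-0.02817925, -0.07820021,  0.01608176]), 'width': 1.0021139059942878}
0.0187
side {'intrinsics': array([[421.08433821,   0.        , 252.47493675],
       [  0.        , 421.08433821, 190.19310406],
       [  0.        ,   0.        ,   1.        ]]), 'distortion': array([-0.13827809,  0.        ,  0.        ,  0.        ,  0.        ]), 'origin': array([-0.21615532, -0.67607891,  1.28841262]), 'orientation': array([-2.23747579,  1.00680505, -0.39314617])}
top {'intrinsics': array([[421.96742082,   0.        , 253.05676354],
       [  0.        , 421.96742082, 200.30067473],
       [  0.        ,   0.        ,   1.        ]]), 'distortion': array([0.0267976, 0.       , 0.       , 0.       , 0.       ]), 'origin': array([ 0.34320967, -0.01025254,  1.50827896]), 'orientation': array([-2.15727034,  2.105823  , -0.15078114])}
```

View pics/side0.png

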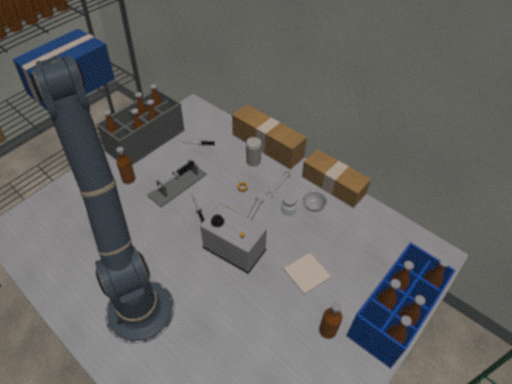

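View pics/top0.png

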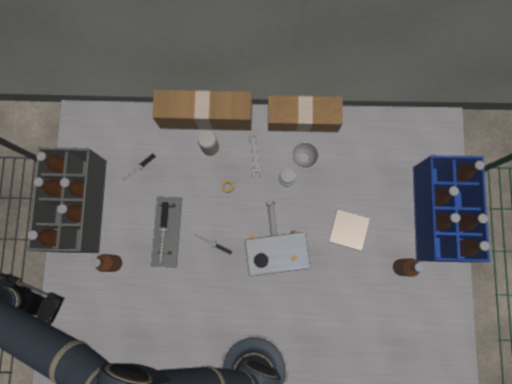

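Top view: the tank is at (277,254), with the dip tube going up to about (271,205). The tile is at (350,230). The rod in the grey rack is at (165,230), with its handle at (165,215). Two look-alike rods lie loose at (140,167) and (212,243). I'll take close crops of all three.

Run:
```python
import cv2,numpy as np
t=cv2.imread("pics/top0.png"); s=cv2.imread("pics/side0.png")
a=cv2.resize(t[145:275,115:240],None,fx=4,fy=4,interpolation=cv2.INTER_CUBIC)
b=cv2.resize(t[195:285,235:310],None,fx=5.7,fy=5.7,interpolation=cv2.INTER_CUBIC)
cv2.imwrite("pics/c1.png",a);cv2.imwrite("pics/c2.png",cv2.resize(t[190:285,235:375],None,fx=5.5,fy=5.5,interpolation=cv2.INTER_CUBIC))
cv2.imwrite("pics/c3.png",cv2.resize(s[150:280,140:290],None,fx=5,fy=4.5,interpolation=cv2.INTER_CUBIC))
```

```text
(no output)
```

View pics/c1.png

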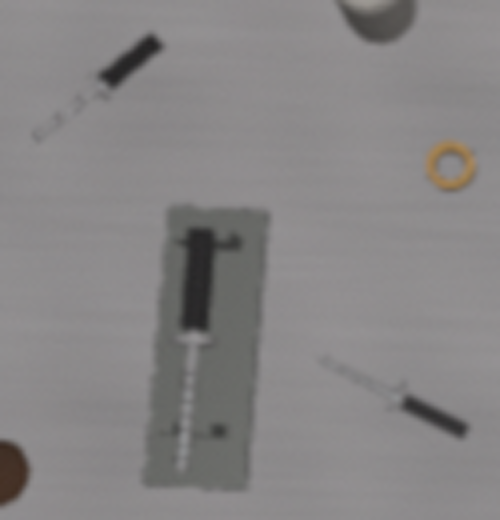

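View pics/c2.png

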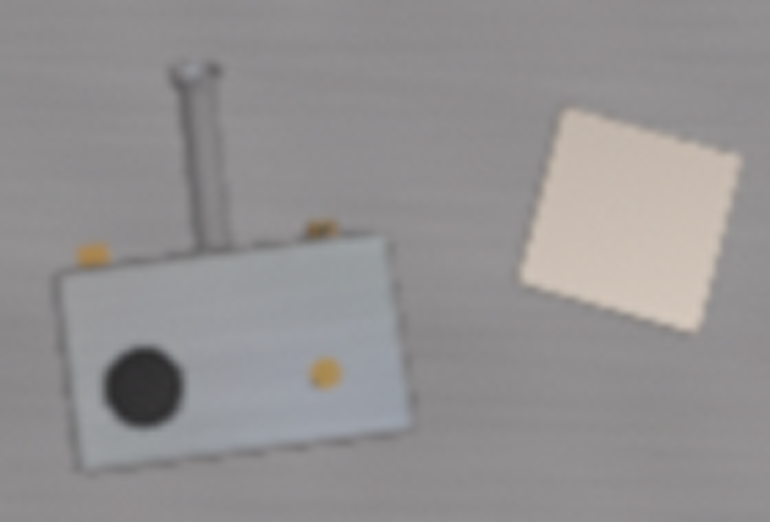

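View pics/c3.png

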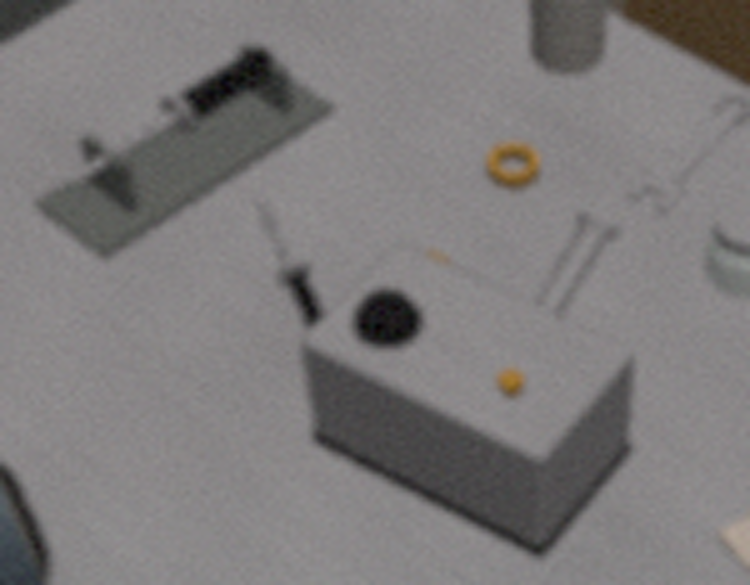

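```bash
cat > h.py <<'E'
import numpy as np,cv2
from workcell import camera_info
from scipy.spatial.transform import Rotation as R
def ray(n,uv):
    c=camera_info(n); p=cv2.undistortPoints(np.array([[uv]],float),c["intrinsics"],c["distortion"])[0,0]
    return c["origin"],R.from_rotvec(c["orientation"]).apply([p[0],p[1],1])
def onz(n,uv,z):
    o,d=ray(n,uv); return (o+d*(z-o[2])/d[2])
def proj(n,P):
    c=camera_info(n); Rw=R.from_rotvec(c["orientation"]).inv(); 
    return cv2.projectPoints(np.atleast_2d(Rw.apply(np.atleast_2d(P)-c["origin"])),np.zeros(3),np.zeros(3),c["intrinsics"],c["distortion"])[0][:,0]
def uc(c,fx,fy,ox,oy): return ((c[0]+.5)/fx-.5+ox,(c[1]+.5)/fy-.5+oy)
c1=lambda c:uc(c,4,4,115,145)
c2=lambda c:uc(c,5.5,5.5,235,190)
c3=lambda c:uc(c,5,4.5,140,150)
def inter(a,b):
    o1,d1=a;o2,d2=b; A=np.stack([d1,-d2],1); s=np.linalg.lstsq(A,o2-o1,rcond=None)[0]
    p,q=o1+s[0]*d1,o2+s[1]*d2; return (p+q)/2,np.linalg.norm(p-q)
def fit2(loc,w):
    loc=np.array(loc,float);w=np.array(w)[:,:2]
    a=loc-loc.mean(0);b=w-w.mean(0)
    th=np.arctan2((a[:,0]*b[:,1]-a[:,1]*b[:,0]).sum(),(a*b).sum())
    M=np.array([[np.cos(th),-np.sin(th)],[np.sin(th),np.cos(th)]])
    t=w.mean(0)-M@loc.mean(0); return t,th,w-(loc@M.T+t)
E
python3 - <<'E'
from h import *
np.set_printoptions(precision=4,suppress=True)
# tank: far-left = +x,+y
w=[onz("top",c2(c),.14) for c in [(55,270),(388,236),(412,428),(82,470)]]
t,th,r=fit2([(-.111,.1),(-.111,-.1),(-.231,-.1),(-.231,.1)],w); print("tank",t,np.degrees(th),r)
w=[onz("side",c3(c),.14) for c in [(305,345),(545,460),(632,355)]]
t,th,r=fit2([(-.231,.1),(-.231,-.1),(-.111,-.1)],w); print("tank side",t,np.degrees(th),r)
print("mouth top",onz("top",c2((193,72)),.114),"side",onz("side",c3((598,224)),.114))
w=[onz("top",c1(c),.01) for c in [(168,207),(270,212),(247,490),(143,487)]]
t,th,r=fit2([(.125,.045),(.125,-.045),(-.125,-.045),(-.125,.045)],w); print("rack",t,np.degrees(th),r)
tip=onz("top",c1((182,472)),.06);he=onz("top",c1((202,229)),.072);col=onz("top",c1((195,337)),.06)
print("rod",tip,col,he,np.linalg.norm(tip-he),np.degrees(np.arctan2(*(he-tip)[[1,0]])))
for a,b in [((37,138),(157,38)),((322,358),(466,433))]:
    p,q=onz("top",c1(a),.012),onz("top",c1(b),.012);print("look",p,q,np.linalg.norm(p-q))
w=[onz("top",c2(c),.008) for c in [(565,107),(742,156),(697,333),(521,282)]]
t,th,r=fit2([(.06,.06),(.06,-.06),(-.06,-.06),(-.06,.06)],w); print("tile",t,np.degrees(th),r)
for n,uv in [("nut",(228,186)),("bottle",(110,263)),("can",(207,140)),("jar",(288,176)),("spanner",(256,176)),("spanner",(253,138)),("bowl",(305,155))]:
  print(n,onz("top",uv,0.02))
E
```

```text
tank [ 0.5592 -0.0428] 8.04446266940531 [[-0.0012 -0.0013]
 [-0.0044  0.0013]
 [ 0.0033  0.0036]
 [ 0.0023 -0.0035]]
tank side [ 0.557  -0.0426] 8.960210899142373 [[ 0.0027 -0.0048]
 [ 0.0033  0.0025]
 [-0.006   0.0023]]
mouth top [ 0.5579 -0.0401  0.114 ] side [ 0.5566 -0.0407  0.114 ]
rack [0.462  0.3231] -1.4988090556951807 [[-0.0006  0.001 ]
 [-0.0007 -0.0013]
 [ 0.0016 -0.0006]
 [-0.0003  0.0009]]
rod [0.3514 0.3272 0.06  ] [0.4665 0.323  0.06  ] [0.5588 0.3198 0.072 ] 0.20789600780082718 -2.0562694822796534
look [0.6478 0.488  0.012 ] [0.7436 0.3849 0.012 ] 0.14071633167968384
look [0.4546 0.2201 0.012 ] [0.3916 0.09   0.012 ] 0.14450706322682685
tile [ 0.4849 -0.3262] -14.627054059968247 [[-0.0014 -0.001 ]
 [-0.0004  0.0015]
 [ 0.0012  0.0019]
 [ 0.0006 -0.0024]]
nut [0.6295 0.1088 0.02  ]
bottle [0.3463 0.5115 0.02  ]
can [0.799  0.1915 0.02  ]
jar [ 0.671  -0.1061  0.02  ]
spanner [0.6685 0.009  0.02  ]
spanner [0.8101 0.0234 0.02  ]
bowl [ 0.7501 -0.1666  0.02  ]
```

The three candidates for the rod, in top-view pixels:
- **In the rack:** (165,230), 208 mm long.
- **Loose, far left:** (140,167), about 141 mm.
- **Loose, by the tank:** (212,243), about 145 mm.

Only the one in the rack matches the given 210 mm, and the crop shows its handle, collar and rings. That's the one I'll take.

```bash
cat >> h.py <<'E'
from workcell import observe,tcp_to_grasp
np.set_printoptions(precision=4,suppress=True)
def rodR(yaw,pitch): # rod x = handle direction, pitched up
    return R.from_euler("ZY",[yaw,-pitch],degrees=True).as_matrix()
def tool(O,yaw,pitch,s=.056,dz=0.):
    M=rodR(yaw,pitch); T=np.stack([M[:,1],M[:,0],-M[:,2]],1)
    return np.array(O)+M[:,0]*s-M[:,2]*(tcp_to_grasp+dz),T
def delta(O,yaw,pitch,s=.056,dz=0.):
    p,T=tool(O,yaw,pitch,s,dz); o=observe(); C=R.from_rotvec(o["tcp_rot"]).as_matrix()
    d=C.T@(p-o["eef_pos"])/.06; r=R.from_matrix(C.T@T).as_rotvec(degrees=True)/10
    print("shift",d.round(3),"turn",r.round(3),"rows>=",max(np.linalg.norm(d)*.96,np.linalg.norm(r)/1.07).round(1))
def rodnow(s=.056,dz=0.):
    o=observe();C=R.from_rotvec(o["tcp_rot"]).as_matrix(); M=np.stack([C[:,1],C[:,0],-C[:,2]],1)
    O=o["eef_pos"]-M[:,0]*s+M[:,2]*(tcp_to_grasp+dz)
    x=M[:,0]; print("t",round(o["time_s"],2),"rodO",O,"tip",O-x*.11,"yaw",np.degrees(np.arctan2(x[1],x[0])).round(2),"pitch",np.degrees(np.arcsin(x[2])).round(2),"roll",np.degrees(np.arcsin(C[2,0])).round(2),"F",o["force"],"w",o["width"]); return O,M
E
python3 - <<'E'
from h import *
rodnow(); delta([.462,.323,.2],-1.7,0)
E
```

```text
t 0.1 rodO [0.1915 0.6492 0.2403] tip [0.089  0.6889 0.2403] yaw -21.18 pitch 0.0 roll -0.1 F [0.0866 0.2753 0.2419] w 1.0003230745129912
shift [-3.127  6.114  0.678] turn [-0.001  0.01  -1.948] rows>= 6.6
```

```bash
python3 -m crank '[[0,0,-0.8,0,0,0,0],[-0.6,1.2,-0.8,0,0,-0.4,0],[-1.1,2.1,-0.8,0,0,-0.8,0],[-1.5,3,-0.8,0,0,-1.3,0],[-2,3.9,-0.6,0,0,-1.95,0]]' 45
python3 - <<'E'
from h import *
rodnow(); delta([.462,.323,.13],-1.7,0)
E
```

```text
time_s: 0.72
eef_pos: [0.4112, 0.4416, 0.2603]
tcp_rot: [2.249, 2.192, -0.0]
force: [0.1, 0.2, -0.2]
width: 0.998
t 0.72 rodO [0.3552 0.443  0.279 ] tip [0.2452 0.4459 0.279 ] yaw -1.49 pitch 0.03 roll -0.04 F [ 0.1118  0.2336 -0.1879] w 0.9981234514057562
shift [-1.955  1.83   2.486] turn [0.003 0.004 0.021] rows>= 3.5
```

```bash
python3 -m crank '[[-0.6,0.6,0.2,0,0,0,0],[-1.3,1.2,0.6,0,0,0,0],[-1.95,1.83,1.4,0,0,0,0],[-1.95,1.83,2.2,0,0,0.02,0],[-1.95,1.83,2.2,0,0,0.02,0]]'
python3 - <<'E'
from h import *
import cv2
from workcell import capture
rodnow(); delta([.462,.323,.06],-1.7,0)
for n,c in(("top",(120,260,100,260)),("side",(100,240,120,260))):
    im=capture(n)[c[0]:c[1],c[2]:c[3]]; cv2.imwrite(f"pics/{n}1.png",cv2.resize(cv2.cvtColor(im,cv2.COLOR_RGB2BGR),None,fx=4,fy=4,interpolation=cv2.INTER_CUBIC))
E
```

```text
time_s: 1.35
eef_pos: [0.5155, 0.3187, 0.1242]
tcp_rot: [-2.256, -2.186, 0.016]
force: [-0.4, 0.3, 0.6]
width: 1.002
t 1.35 rodO [0.4597 0.3206 0.1433] tip [0.3497 0.324  0.1442] yaw -1.8 pitch -0.44 roll -0.4 F [-0.4007  0.2538  0.6292] w 1.0017993627903103
shift [0.055 0.051 1.381] turn [-0.044  0.04  -0.009] rows>= 1.3
```

View pics/top1.png

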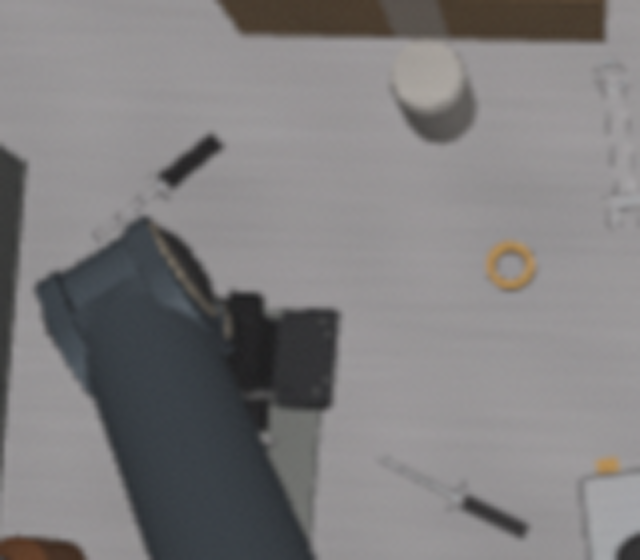

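View pics/side1.png

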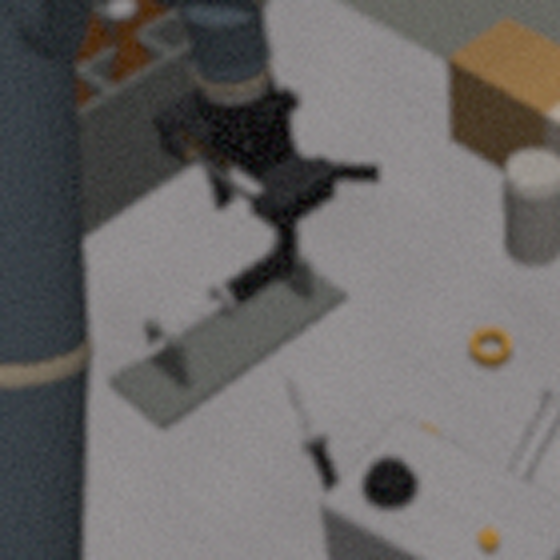

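The gripper is above the handle with the jaws either side of it. The side crop shows the fingers over the black handle at about (280,255). Descending now.

```bash
python3 -m crank '[[0.05,0.05,0.5,-0.04,0.04,0,0],[0.05,0.05,0.95,-0.04,0.04,0,0],[0.05,0.05,1.38,-0.04,0.04,0,0],[0.05,0.05,1.38,-0.04,0.04,0,0],[0.05,0.05,1.38,-0.04,0.04,0,0]]'
python3 - <<'E'
from h import *
rodnow(); delta([.462,.323,.06],-1.7,0)
E
```

```text
time_s: 2.08
eef_pos: [0.522, 0.3277, 0.049]
tcp_rot: [2.251, 2.191, 0.023]
force: [0.9, 0.0, 0.1]
width: 1.001
t 2.08 rodO [0.4658 0.329  0.0671] tip [0.3559 0.332  0.0659] yaw -1.54 pitch 0.62 roll 0.57 F [0.9434 0.0035 0.0675] w 1.0011754359162313
shift [-0.109 -0.066  0.127] turn [ 0.062 -0.057  0.016] rows>= 0.2
```

```bash
python3 -m crank '[[-0.1,-0.06,0.12,0.06,-0.06,0,0],[-0.1,-0.06,0.12,0.06,-0.06,0,0],[-0.1,-0.06,0.12,0.06,-0.06,0,0],[-0.1,-0.06,0.12,0.06,-0.06,0,0],[-0.1,-0.06,0.12,0.06,-0.06,0,0]]'
python3 - <<'E'
from h import *
rodnow(); delta([.462,.323,.06],-1.7,0); print(observe()["dq"])
E
```

```text
time_s: 2.7
eef_pos: [0.5184, 0.3219, 0.0418]
tcp_rot: [2.251, 2.191, -0.0]
force: [-0.4, 0.4, 0.6]
width: 0.996
t 2.7 rodO [0.4624 0.3234 0.0604] tip [0.3524 0.3264 0.0604] yaw -1.54 pitch 0.02 roll -0.02 F [-0.3594  0.3526  0.6479] w 0.995847899812158
shift [-0.009 -0.007  0.008] turn [0.002 0.002 0.016] rows>= 0.0
[0.0003 0.0005 0.0012 0.0015 0.0017 0.0002 0.0018]
```

```bash
python3 -m crank '[[0,0,0,0,0,0,255],[0,0,0,0,0,0,255],[0,0,0,0,0,0,255],[0,0,0,0,0,0,255],[0,0,0,0,0,0,255]]' 45;  python3 - <<'E'
from h import *
rodnow()
E
python3 -m crank '[[0,0,0,0,0,0,255],[0,0,-0.1,0,0,0,255],[0,0,-0.3,0,0,0,255],[0,0,-0.6,0,0,0,255],[0,0,-1,0,0,0,255]]' 45
python3 - <<'E'
from h import *
rodnow()
E
```

```text
time_s: 3.32
eef_pos: [0.5184, 0.3219, 0.0418]
tcp_rot: [2.251, 2.191, -0.0]
force: [0.4, 0.8, -0.4]
width: 0.518
t 3.33 rodO [0.4624 0.3234 0.0604] tip [0.3524 0.3263 0.0604] yaw -1.55 pitch 0.02 roll -0.02 F [ 0.4332  0.7967 -0.4486] w 0.5178964700555629
time_s: 3.95
eef_pos: [0.5182, 0.3218, 0.103]
tcp_rot: [2.251, 2.191, -0.0]
force: [0.4, 0.4, -1.5]
width: 0.225
t 3.95 rodO [0.4622 0.3233 0.1217] tip [0.3523 0.3262 0.1217] yaw -1.54 pitch 0.01 roll -0.04 F [ 0.4445  0.3756 -1.465 ] w 0.22506325170837965
```

The fingers were still closing when I started the lift. I need to see how the rod actually sits in the grip.

```bash
python3 -m crank '[[0,0,-0.3,0,0,0,255],[0,0,-0.7,0,0,0,255],[0,0,-1,0,0,0,255],[0,0,-1,0,0,0,255],[0,0,-1,0,0,0,255]]'
python3 - <<'E'
from h import *
import cv2
from workcell import capture
O,M=rodnow()
for n,c in(("top",(160,290,110,240)),("side",(100,220,120,240))):
    im=capture(n); cv2.imwrite(f"pics/{n}2f.png",im[:,:,::-1])
    im=im[c[0]:c[1],c[2]:c[3]]; cv2.imwrite(f"pics/{n}2.png",cv2.resize(im[:,:,::-1],None,fx=5,fy=5 if n=="side" else 4.6,interpolation=cv2.INTER_CUBIC))
    print(n,proj(n,[O-M[:,0]*.11,O,O+.012*M[:,0],O+.1*M[:,0]]))
E
```

```text
time_s: 4.58
eef_pos: [0.5177, 0.3215, 0.1624]
tcp_rot: [2.251, 2.191, -0.002]
force: [-0.2, -0.0, -2.1]
width: 0.226
t 4.58 rodO [0.4617 0.323  0.1812] tip [0.3518 0.326  0.1813] yaw -1.54 pitch -0.05 roll -0.07 F [-0.2177 -0.0385 -2.0721] w 0.22632557871725045
top [[151.4868 262.0842]
 [154.6738 226.9121]
 [155.0141 223.133 ]
 [157.4677 195.7497]]
side [[148.6248 168.7855]
 [171.4132 153.8526]
 [173.8192 152.2822]
 [190.9923 141.1081]]
```

View pics/top2.png

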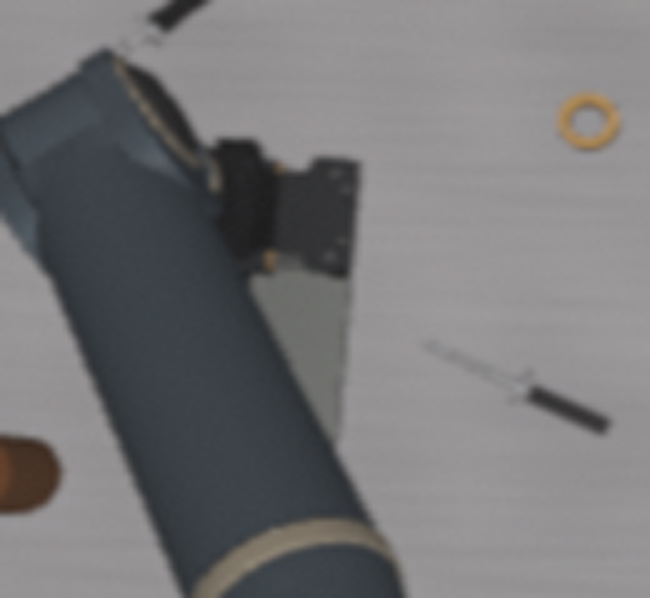

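View pics/side2.png

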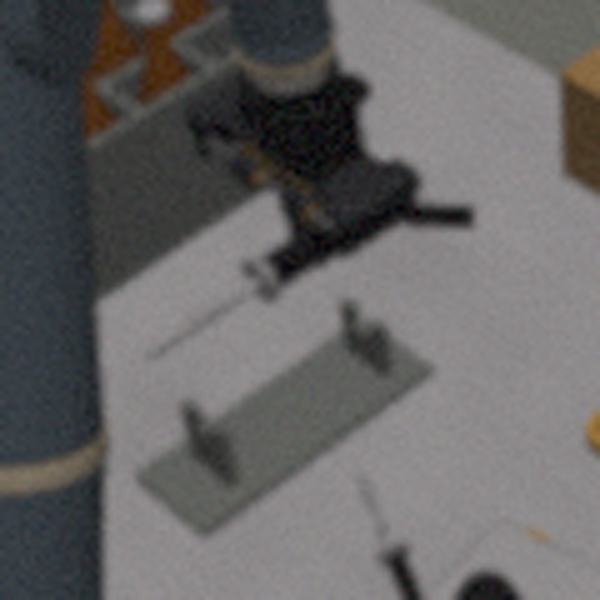

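Run:
```python
from h import *
b=onz("top",c2((213,247)),.05); m=onz("top",c2((193,72)),.114); print("yaw tube",np.degrees(np.arctan2(*(m-b)[[1,0]])),m-b)
m=np.array([.5578,-.0412,.114]); a=rodR(8.4,30)[:,0]; print(a)
rodnow(); delta(m+.2*a+[0,0,.07],8.4,30,dz=0)
```

```text
yaw tube 9.018418425573088 [0.101 0.016 0.064]
[0.8567 0.1265 0.5   ]
t 4.67 rodO [0.4616 0.3229 0.1807] tip [0.3516 0.3259 0.1809] yaw -1.54 pitch -0.09 roll -0.11 F [ 0.1356 -0.3464 -2.0971] w 0.2282808195869877
shift [-5.363  4.623 -2.229] turn [-3.002  0.27  -0.969] rows>= 7.1
```

```bash
python3 -m crank '[[-0.4,0.4,-0.6,-0.3,0,-0.1,255],[-1,1,-1.1,-0.8,0.07,-0.25,255],[-1.7,1.6,-1.5,-1.3,0.1,-0.4,255],[-2.4,2.2,-1.8,-1.8,0.15,-0.55,255],[-3,2.7,-2,-2.2,0.2,-0.7,255]]' 50
python3 - <<'E'
from h import *
m=np.array([.5578,-.0412,.114]); a=rodR(8.4,30)[:,0]
rodnow(); delta(m+.2*a+[0,0,.07],8.4,30,dz=0)
E
```

```text
time_s: 5.3
eef_pos: [0.6755, 0.1352, 0.2821]
tcp_rot: [1.921, 2.118, 0.421]
force: [-0.1, 0.7, -1.5]
width: 0.229
t 5.3 rodO [0.6169 0.1295 0.2784] tip [0.5154 0.1197 0.2371] yaw 5.47 pitch 22.06 roll 0.48 F [-0.1348  0.712  -1.5047] w 0.2291288828369624
shift [-2.547  1.58   0.37 ] turn [-0.793  0.077 -0.267] rows>= 2.9
```

```bash
python3 -m crank '[[-0.7,0.4,0.1,-0.3,0.02,-0.1,255],[-1.4,0.9,0.2,-0.6,0.05,-0.2,255],[-2.1,1.3,0.3,-0.79,0.08,-0.27,255],[-2.55,1.58,0.37,-0.79,0.08,-0.27,255],[-2.55,1.58,0.37,-0.79,0.08,-0.27,255]]'
python3 - <<'E'
from h import *
import cv2
from workcell import capture
m=np.array([.5578,-.0412,.114]); a=rodR(8.4,30)[:,0]
O,M=rodnow();  delta(m+.2*a+[0,0,.07],8.4,30,dz=0)
for n,c in(("top",(140,280,220,330)),("side",(120,260,200,320))):
    im=capture(n); cv2.imwrite(f"pics/{n}3f.png",im[:,:,::-1])
    im=im[c[0]:c[1],c[2]:c[3]]; cv2.imwrite(f"pics/{n}3.png",cv2.resize(im[:,:,::-1],None,fx=4,fy=4,interpolation=cv2.INTER_CUBIC))
    print(n,proj(n,[O-M[:,0]*.11,O,O+.012*M[:,0],O+.1*M[:,0]]))
E
```

```text
time_s: 5.92
eef_pos: [0.7868, -0.0123, 0.2939]
tcp_rot: [1.8, 2.075, 0.552]
force: [0.4, 1.1, -0.4]
width: 0.226
t 5.92 rodO [ 0.7295 -0.0205  0.2823] tip [ 0.635  -0.034   0.2276] yaw 8.13 pitch 29.82 roll -0.05 F [ 0.4173  1.1499 -0.3851] w 0.22552570620445403
shift [ 0.081  0.02  -0.025] turn [-0.018  0.019 -0.023] rows>= 0.1
top [[269.0827 172.5319]
 [265.6267 137.7223]
 [265.2369 133.7919]
 [262.2961 104.1096]]
side [[272.7732 165.2682]
 [287.2056 138.9554]
 [288.7587 136.1228]
 [300.0086 115.5984]]
```

View pics/top3.png

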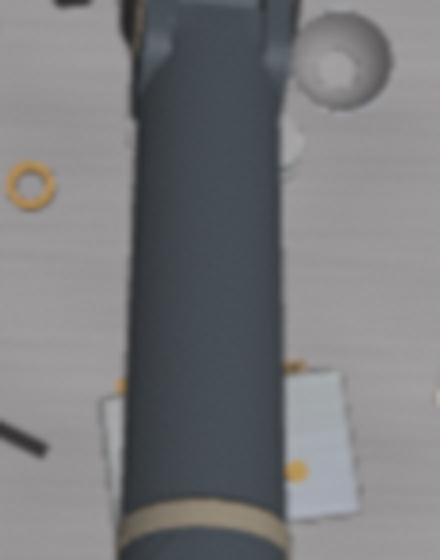

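View pics/side3.png

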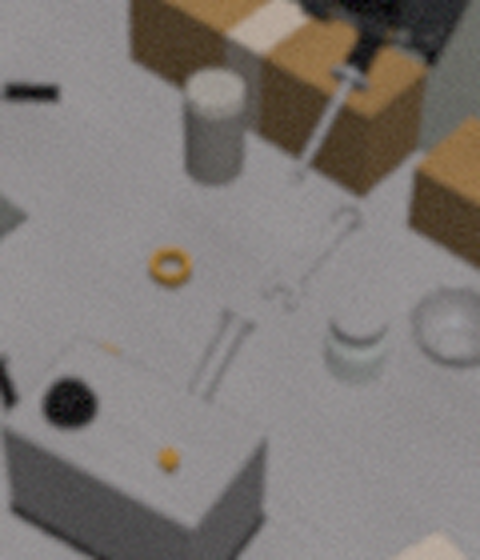

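Run:
```python
import cv2
s=cv2.imread("pics/side3f.png"); cv2.imwrite("pics/z3.png",cv2.resize(s[120:180,250:320],None,fx=9,fy=9,interpolation=cv2.INTER_CUBIC))
s=cv2.imread("pics/side2f.png"); cv2.imwrite("pics/z2.png",cv2.resize(s[130:185,140:210],None,fx=9,fy=9,interpolation=cv2.INTER_CUBIC))
```

```text
(no output)
```

View pics/z3.png

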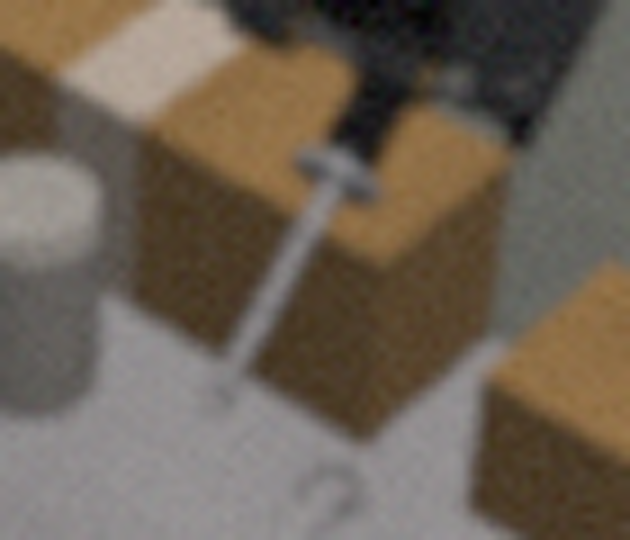

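View pics/z2.png

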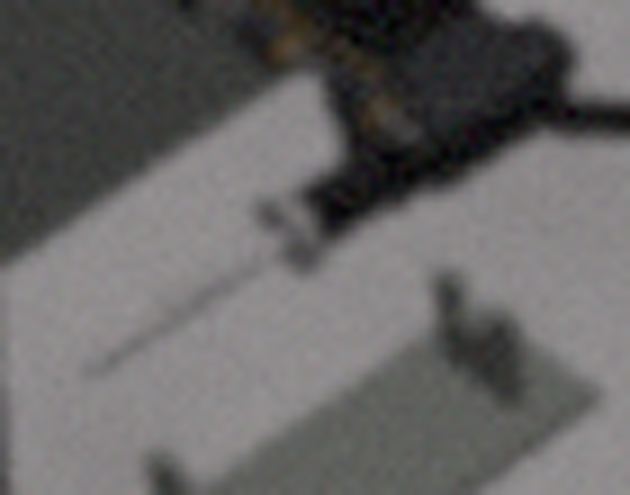

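Run:
```python
from h import *
from scipy.optimize import least_squares
D=[(np.array([.4617,.3229,.1809]),rodR(-1.54,-.07),(149.56,171.1),(171.2,156.0)),(np.array([.7295,-.0205,.2823]),rodR(8.13,29.82),(273.4,163.8),(287.0,139.0))]
def f(p,D=D):
    dz,ds,dp=p[:3]; out=[]
    for O,M,t,c in D:
        g=O+M[:,0]*.056
        L=lambda x:g+M@(R.from_euler("Y",-dp,degrees=True).apply([x-.056-ds,0,0])+[0,0,-dz])
        out+=list(proj("side",[L(-.11),L(0.0)]).ravel()-np.r_[t,c])
    return np.array(out)
for d in (D,D[:1],D[1:]):
    r=least_squares(lambda p:f(p*[1e-3,1e-3,1],d),[0,0,0]);print("dz,ds mm, dpitch",r.x,r.fun)
```

```text
dz,ds mm, dpitch [ 8.9807 -1.9891 -0.0922] [-0.0875 -0.8855  0.9379 -0.6537  0.1819  1.7693  0.9369  0.4153]
dz,ds mm, dpitch [9.0268 0.4817 1.1121] [-0.4427  0.1198  0.4872 -0.0993]
dz,ds mm, dpitch [ 8.1094 -2.1901 -4.835 ] [-0.6039  0.2751  0.7103 -0.2347]
```

```bash
cat >> h.py <<'E'
m=np.array([.5578,-.0412,.114]); YAW=8.6; a=rodR(YAW,30)[:,0]
S,DZ=.055,-.009
E
python3 - <<'E'
from h import *
rodnow(S,DZ); delta(m+.135*a,YAW,30,S,DZ)
E
```

```text
t 6.03 rodO [ 0.7337 -0.015   0.2751] tip [ 0.6392 -0.0289  0.2205] yaw 8.4 pitch 29.8 roll 0.07 F [-0.6164  0.7613 -1.8305] w 0.2260919085492153
shift [ 0.004 -1.656  0.847] turn [-0.02   0.002 -0.017] rows>= 1.8
```

```bash
python3 -m crank '[[0,-0.4,0.2,0,0,0,255],[0,-0.8,0.4,0,0,0,255],[0,-1.3,0.7,-0.02,0,-0.02,255],[0,-1.65,0.85,-0.02,0,-0.02,255],[0,-1.65,0.85,-0.02,0,-0.02,255]]'
python3 - <<'E'
from h import *
from workcell import capture
im=capture("side"); cv2.imwrite("pics/side4f.png",im[:,:,::-1])
cv2.imwrite("pics/z4.png",cv2.resize(im[135:225,235:315,::-1],None,fx=6.6,fy=6.6,interpolation=cv2.INTER_CUBIC))
O,M=rodnow(S,DZ); delta(m+.135*a,YAW,30,S,DZ)
x=M[:,0]
print(((proj("side",[O-x*.11,O,m,m-.128*a])-[235,135]+.5)*6.6-.5).round(0))
E
```

```text
time_s: 6.65
eef_pos: [0.7232, -0.0142, 0.1982]
tcp_rot: [1.792, 2.088, 0.555]
force: [-0.2, 0.8, -1.4]
width: 0.222
t 6.7 rodO [ 0.6734 -0.0223  0.1812] tip [ 0.5791 -0.0368  0.1263] yaw 8.72 pitch 29.95 roll 0.01 F [ 0.67   -0.3018 -0.761 ] w 0.22342586188587055
shift [-0.025 -0.    -0.006] turn [-0.005 -0.007  0.011] rows>= 0.0
[[184. 387.]
 [276. 215.]
 [165. 427.]
 [ 55. 631.]]
```

View pics/z4.png

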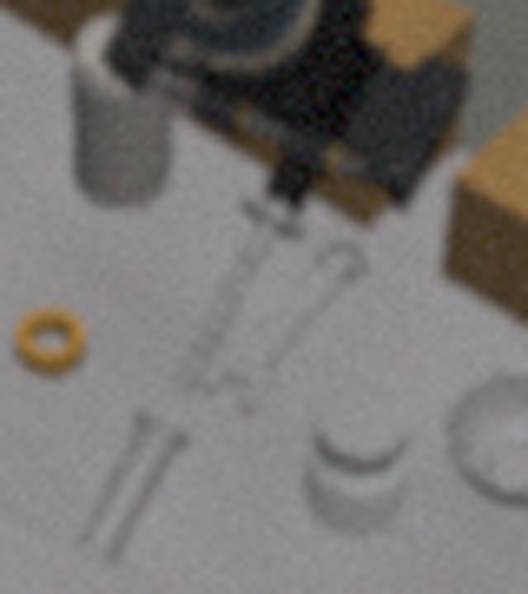

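Run:
```python
from h import *
M=rodR(8.7,29.95); O=m+.135*a
b=proj("side",[O-.11*M[:,0]])[0]
for k,n in enumerate("xyz"): print("px per mm rod",n,proj("side",[O-.11*M[:,0]+M[:,k]*.001])[0]-b)
b=proj("side",[O])[0]
print(b, proj("side",[O-.11*M[:,0]]))
for dp in (-4,-2,2):
  N=M@R.from_euler("Y",-dp,degrees=True).as_matrix(); g=O+M[:,0]*.055
  print(dp,proj("side",[g-N[:,0]*.055,g-N[:,0]*.165]))
```

```text
px per mm rod x [ 0.1277 -0.2384]
px per mm rod y [-0.2316 -0.1118]
px per mm rod z [-0.0654 -0.0699]
[276.6899 167.3154] [[262.768  193.3153]]
-4 [[276.4894 166.9582]
 [262.0621 192.409 ]]
-2 [[276.5855 167.1447]
 [262.4031 192.8875]]
2 [[276.8025 167.47  ]
 [263.1559 193.6923]]
```

```bash
cat > prof.py <<'E'
from h import *
from workcell import capture
from scipy.ndimage import map_coordinates
def prof(im,P,Q,w=8,n=60,st=.25):
    # P->Q px, returns mean gray as fn of perpendicular offset for start/mid/end thirds
    P,Q=np.array(P),np.array(Q); d=(Q-P)/np.linalg.norm(Q-P); pr=np.array([-d[1],d[0]])
    if pr[0]<0: pr=-pr
    k=np.arange(-w,w+.01,st); t=np.linspace(0,1,n)
    X=P[None,None]+(Q-P)*t[:,None,None]+pr*k[None,:,None]
    return k,map_coordinates(im,[X[...,1],X[...,0]],order=1)
E
python3 - <<'E'
from prof import *
ims=[capture("side").astype(float).mean(2) for _ in range(5)]; im=np.mean(ims,0); np.save("im4.npy",im)
O,M=rodnow(S,DZ); x=M[:,0]
for nm,A,B in (("rod upper",O-.01*x,O-.055*x),("rod lower",O-.055*x,O-.108*x),("tube upper",m-.006*a,m-.045*a),("tube lower",m-.045*a,m-.08*a)):
    P,Q=proj("side",[A,B]); k,v=prof(im,P,Q,6,40,.5); print(nm,P,Q); print(" ".join(f"{i:.1f}:{j:.0f}" for i,j in zip(k,v.mean(0))))
c=im[135:225,235:315]; c=np.clip((c-60)/(190-60)*255,0,255).astype(np.uint8)
cv2.imwrite("pics/z4b.png",cv2.resize(c,None,fx=6.6,fy=6.6,interpolation=cv2.INTER_CUBIC))
E
```

```text
t 6.95 rodO [ 0.6749 -0.0234  0.1827] tip [ 0.5809 -0.0378  0.1275] yaw 8.68 pitch 30.12 roll -0.05 F [ 0.2223  0.6081 -1.8216] w 0.22736665517639496
rod upper [275.6566 169.1682] [269.9896 179.7717]
-6.0:144 -5.5:145 -5.0:145 -4.5:145 -4.0:144 -3.5:143 -3.0:141 -2.5:137 -2.0:134 -1.5:131 -1.0:131 -0.5:131 0.0:131 0.5:131 1.0:133 1.5:136 2.0:140 2.5:143 3.0:144 3.5:145 4.0:145 4.5:145 5.0:144 5.5:144 6.0:144
rod lower [269.9896 179.7717] [263.2583 192.3601]
-6.0:140 -5.5:140 -5.0:140 -4.5:140 -4.0:140 -3.5:139 -3.0:137 -2.5:135 -2.0:132 -1.5:131 -1.0:130 -0.5:130 0.0:128 0.5:127 1.0:128 1.5:131 2.0:134 2.5:137 3.0:138 3.5:138 4.0:138 4.5:137 5.0:137 5.5:138 6.0:138
tube upper [258.757  200.7078] [253.7258 210.0674]
-6.0:143 -5.5:142 -5.0:140 -4.5:136 -4.0:131 -3.5:126 -3.0:124 -2.5:124 -2.0:128 -1.5:133 -1.0:138 -0.5:141 0.0:141 0.5:137 1.0:132 1.5:126 2.0:122 2.5:122 3.0:125 3.5:132 4.0:138 4.5:141 5.0:143 5.5:144 6.0:144
tube lower [253.7258 210.0674] [249.1881 218.5055]
-6.0:142 -5.5:142 -5.0:142 -4.5:139 -4.0:136 -3.5:131 -3.0:128 -2.5:128 -2.0:131 -1.5:136 -1.0:140 -0.5:143 0.0:142 0.5:138 1.0:132 1.5:126 2.0:123 2.5:124 3.0:128 3.5:135 4.0:140 4.5:143 5.0:144 5.5:144 6.0:145
```

View pics/z4b.png

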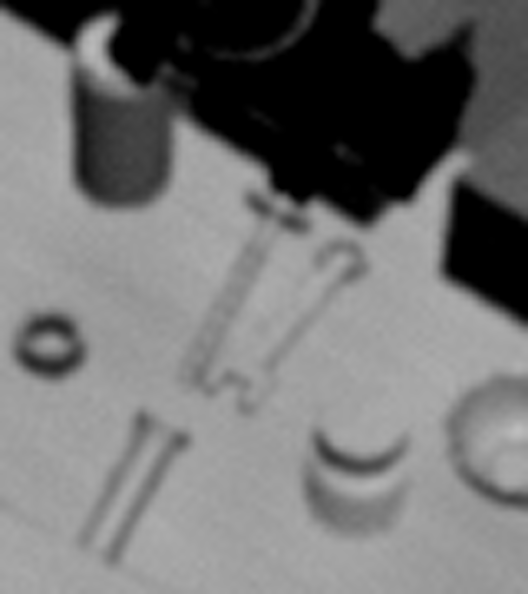

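```bash
python3 -m crank '[[0,-0.15,0,0,0,0,255],[0,-0.3,0,0,0,0,255],[0,-0.45,0,0,0,0,255],[0,-0.6,0,0,0,0,255],[0,-0.6,0,0,0,0,255]]'
python3 - <<'E'
from h import *
O,M=rodnow(S,DZ); e=O-m-a*((O-m)@a); print("along",(O-m)@a,"off",M.T@e); delta(m+.06*a,YAW,30,S,DZ)
E
```

```text
time_s: 7.58
eef_pos: [0.695, -0.0205, 0.1832]
tcp_rot: [1.79, 2.082, 0.558]
force: [0.9, 0.9, -1.1]
width: 0.225
t 7.58 rodO [ 0.6431 -0.0284  0.164 ] tip [ 0.5489 -0.0427  0.1089] yaw 8.64 pitch 30.04 roll -0.03 F [ 0.8948  0.9481 -1.1411] w 0.22526006727159756
along 0.09969147004860807 off [ 0.     -0.0001  0.0002]
shift [ 0.002 -0.662  0.003] turn [0.004 0.001 0.004] rows>= 0.6
```

```bash
python3 -m crank '[[0,-0.1,0,0,0,0,255],[0,-0.2,0,0,0,0,255],[0,-0.3,0,0,0,0,255],[0,-0.4,0,0,0,0,255],[0,-0.4,0,0,0,0,255]]'
python3 - <<'E'
from prof import *
from workcell import capture
O,M=rodnow(S,DZ); e=O-m-a*((O-m)@a); print("along",(O-m)@a,"off",M.T@e,"Frod",M.T@observe()["force"]); delta(m+.04*a,YAW,30,S,DZ)
im=np.mean([capture("side").astype(float) for _ in range(3)],0); cv2.imwrite("pics/z5.png",cv2.resize(im[135:225,235:315,::-1].astype(np.uint8),None,fx=6.6,fy=6.6,interpolation=cv2.INTER_CUBIC))
E
```

```text
time_s: 8.2
eef_pos: [0.6738, -0.0238, 0.1707]
tcp_rot: [1.79, 2.082, 0.557]
force: [-0.8, -1.1, -0.9]
width: 0.22
t 8.2 rodO [ 0.6219 -0.0317  0.1516] tip [ 0.5277 -0.046   0.0966] yaw 8.63 pitch 29.99 roll -0.02 F [-0.8188 -1.0716 -0.9209] w 0.22007110082526202
along 0.07494083430706915 off [-0.     -0.0002  0.0002] Frod [-1.3007 -0.9365 -0.313 ]
shift [ 0.003 -0.582  0.003] turn [-0.001  0.001  0.003] rows>= 0.6
```

View pics/z5.png

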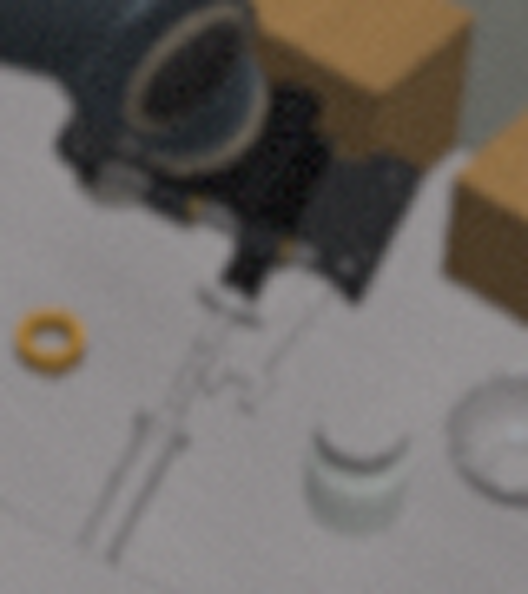

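The rod is visible down to the mouth at about (162,426) and disappears inside the tube beyond it. The reported force is small, so I'll keep going.

```bash
python3 -m crank '[[0,-0.2,0,0,0,0,255],[0,-0.4,0,0,0,0,255],[0,-0.6,0,0,0,0,255],[0,-0.8,0,0,0,0,255],[0,-0.8,0,0,0,0,255]]'
python3 - <<'E'
from h import *
O,M=rodnow(S,DZ); e=O-m-a*((O-m)@a); print("along",(O-m)@a,"off",M.T@e,"Frod",M.T@observe()["force"],observe()["ft_torque"]); delta(m,YAW,30,S,DZ)
E
```

```text
time_s: 8.98
eef_pos: [0.6322, -0.0303, 0.1464]
tcp_rot: [1.791, 2.082, 0.557]
force: [-0.5, 0.9, -1.2]
width: 0.226
t 8.97 rodO [ 0.5803 -0.0381  0.1273] tip [ 0.4861 -0.0524  0.0724] yaw 8.6 pitch 29.96 roll -0.01 F [-0.4712  0.92   -1.2135] w 0.22555031138718046
along 0.02634820613842513 off [-0.     -0.0003  0.0002] Frod [-0.8906  0.9803 -0.887 ] [-0.0731  0.7053 -0.0309]
shift [ 0.006 -0.439  0.003] turn [-0.004  0.002 -0.   ] rows>= 0.4
```

```bash
python3 -m crank '[[0,-0.1,0,0,0,0,255],[0,-0.2,0,0,0,0,255],[0,-0.28,0,0,0,0,255],[0,-0.33,0,0,0,0,255],[0,-0.36,0,0,0,0,255]]'
python3 - <<'E'
from h import *
O,M=rodnow(S,DZ); e=O-m-a*((O-m)@a); print("along",(O-m)@a,"off",M.T@e,"Frod",M.T@observe()["force"],observe()["ft_torque"])
E
```

```text
time_s: 9.6
eef_pos: [0.6138, -0.0329, 0.1357]
tcp_rot: [1.791, 2.082, 0.557]
force: [-0.1, -0.3, -1.4]
width: 0.224
t 9.6 rodO [ 0.5619 -0.0407  0.1166] tip [ 0.4677 -0.055   0.0616] yaw 8.62 pitch 29.98 roll -0.02 F [-0.1421 -0.2675 -1.4457] w 0.22408037805311465
along 0.004848272216472474 off [-0.     -0.0001  0.0002] Frod [-0.8789 -0.2426 -1.1621] [-0.0833  0.6942 -0.0218]
```

```bash
python3 -m crank '[[0,-0.03,0,0,0,0,255],[0,-0.06,0,0,0,0,255],[0,-0.08,0,0,0,0,255],[0,-0.1,0,0,0,0,255],[0,-0.1,0,0,0,0,255]]'
python3 - <<'E'
from h import *
O,M=rodnow(S,DZ); e=O-m-a*((O-m)@a); print("along",(O-m)@a,"off",M.T@e,"Frod",M.T@observe()["force"],observe()["ft_torque"])
E
```

```text
time_s: 10.22
eef_pos: [0.6122, -0.0332, 0.1353]
tcp_rot: [1.786, 2.078, 0.562]
force: [7.4, 1.7, 0.6]
width: 0.221
t 10.22 rodO [ 0.5604 -0.041   0.1159] tip [ 0.4666 -0.0554  0.0603] yaw 8.68 pitch 30.38 roll -0.11 F [7.4226 1.6667 0.6441] w 0.22057040391735677
along 0.0032191241857470448 off [ 0.     -0.0002  0.0003] Frod [ 6.8729  0.5354 -3.2808] [ 0.3824 -0.8396  0.0693]
```

```bash
python3 -m crank '[[0,-0.05,0,0,0,0,255],[0,-0.1,0,0,0,0,255],[0,-0.15,0,0,0,0,255],[0,-0.2,0,0,0,0,255],[0,-0.2,0,0,0,0,255]]'
python3 - <<'E'
from prof import *
O,M=rodnow(S,DZ); e=O-m-a*((O-m)@a); print("along",(O-m)@a,"off",M.T@e,"Frod",M.T@observe()["force"],observe()["ft_torque"])
im=np.mean([capture("side").astype(float) for _ in range(3)],0); cv2.imwrite("pics/z6.png",cv2.resize(im[155:235,225:305,::-1].astype(np.uint8),None,fx=7,fy=7,interpolation=cv2.INTER_CUBIC))
E
```

```text
time_s: 10.85
eef_pos: [0.6116, -0.0333, 0.1366]
tcp_rot: [1.774, 2.067, 0.576]
force: [21.3, 3.5, 1.4]
width: 0.227
t 10.85 rodO [ 0.5602 -0.0412  0.1163] tip [ 0.4673 -0.0555  0.059 ] yaw 8.79 pitch 31.35 roll -0.24 F [21.2989  3.4533  1.422 ] w 0.2273492939988556
along 0.0031593059620378407 off [ 0.     -0.0003  0.0008] Frod [ 19.1666   0.2076 -10.0095] [ 0.7758 -3.4349  0.0458]
```

View pics/z6.png

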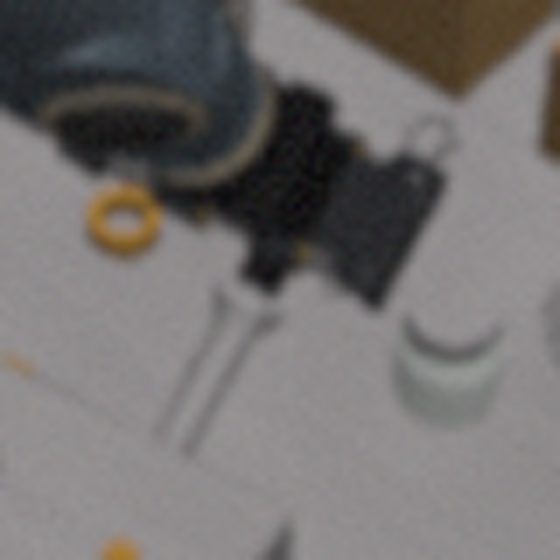

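```bash
python3 -m crank '[[0,-0.15,0.05,0.15,0,0,255],[0,-0.2,0.08,0.15,0,0,255],[0,-0.25,0.1,0.15,0,0,255],[0,-0.25,0.1,0.15,0,0,255],[0,-0.25,0.1,0.15,0,0,255]]'
python3 - <<'E'
from prof import *
O,M=rodnow(S,DZ); e=O-m-a*((O-m)@a); print("along",(O-m)@a,"off",M.T@e,"Frod",M.T@observe()["force"],observe()["ft_torque"])
E
```

```text
time_s: 11.62
eef_pos: [0.6131, -0.0339, 0.1332]
tcp_rot: [1.775, 2.068, 0.568]
force: [12.8, 5.1, 15.5]
width: 0.22
t 11.62 rodO [ 0.5616 -0.0418  0.1131] tip [ 0.4685 -0.0564  0.0563] yaw 8.89 pitch 31.11 roll -0.47 F [12.8375  5.1274 15.5377] w 0.22002644592509235
along 0.002712387729879196 off [-0.0001 -0.0012 -0.0026] Frod [19.5652  3.0205  6.3711] [ 1.159  -3.3318  0.2296]
```

Run:
```python
from prof import *
im=np.mean([capture("side").astype(float) for _ in range(3)],0)
cv2.imwrite("pics/z7.png",cv2.resize(im[180:215,240:280,::-1].astype(np.uint8),None,fx=15,fy=15,interpolation=cv2.INTER_CUBIC))
print(((proj("side",[m+k*a for k in(0,.003,.006,.012,.02)])-[240,180]+.5)*15-.5).round())
```

```text
[[300. 296.]
 [306. 285.]
 [311. 275.]
 [323. 253.]
 [338. 224.]]
```

View pics/z7.png

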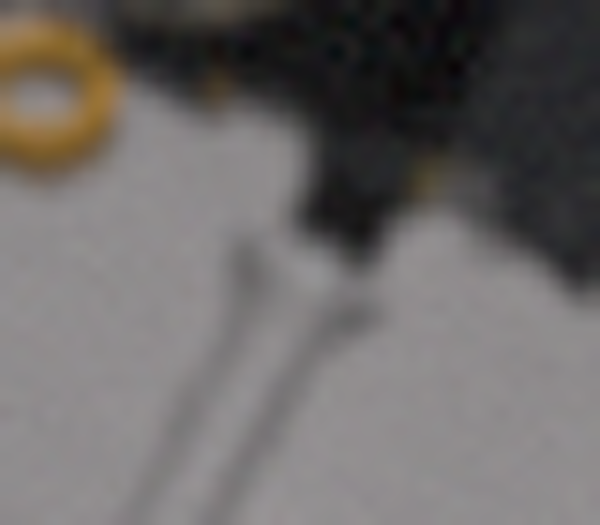

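The collar sits on the rim with no gap: the black handle starts at about (333,248), against (323,253) predicted for home. It stopped at the same depth after I shifted it sideways, with about 20 N along the axis. It's home, so I'll withdraw.

```bash
sed -i 's/^S,DZ=.*/S,DZ=.058,-.009/' h.py
python3 - <<'E'
from h import *
rodnow(S,DZ); delta(m+.03*a,YAW,30,S,DZ);delta(m+.16*a,YAW,30,S,DZ)
E
```

```text
t 11.78 rodO [ 0.559  -0.0422  0.1115] tip [ 0.466  -0.0568  0.0547] yaw 8.9 pitch 31.1 roll -0.47 F [13.8658  4.4133 14.3736] w 0.22490542250054998
shift [ 0.015  0.503 -0.017] turn [0.11  0.04  0.025] rows>= 0.5
shift [0.005 2.669 0.025] turn [0.11  0.04  0.025] rows>= 2.6
```

```bash
python3 -m crank '[[0.01,0.1,-0.02,0.11,0.04,0.02,255],[0.01,0.3,-0.02,0.11,0.04,0.02,255],[0.01,0.5,-0.02,0.11,0.04,0.02,255],[0.01,0.8,-0.01,0.11,0.04,0.02,255],[0.01,1,0,0.11,0.04,0.02,255]]'
python3 - <<'E'
from h import *
O,M=rodnow(S,DZ); print("Frod",M.T@observe()["force"]); delta(m+.18*a,YAW,30,S,DZ)
E
```

```text
time_s: 12.4
eef_pos: [0.6643, -0.0252, 0.1643]
tcp_rot: [1.79, 2.083, 0.557]
force: [0.2, -0.5, -1.1]
width: 0.223
t 12.4 rodO [ 0.6098 -0.0335  0.1437] tip [ 0.5156 -0.0479  0.0887] yaw 8.68 pitch 29.99 roll -0.04 F [ 0.2217 -0.5296 -1.1066] w 0.22269601915561002
Frod [-0.4325 -0.5562 -1.0285]
shift [-0.001  1.993 -0.01 ] turn [-0.001  0.     0.007] rows>= 1.9
```

```bash
python3 -m crank '[[0,0.4,0,0,0,0,255],[0,0.8,0,0,0,0,255],[0,1.2,0,0,0,0,255],[0,1.6,-0.01,0,0,0,255],[0,2,-0.01,0,0,0,255]]'
python3 - <<'E'
from h import *
from workcell import capture
O,M=rodnow(S,DZ)
im=capture("side"); cv2.imwrite("pics/side8.png",cv2.resize(im[110:260,190:340,::-1],None,fx=4,fy=4,interpolation=cv2.INTER_CUBIC))
T=np.array([.4849,-.3262,.088]);
for yaw in(0,-10,-20): print(yaw); delta(T+.11*rodR(yaw,0)[:,0]+[0,0,.12],yaw,0,S,DZ)
E
```

```text
time_s: 13.02
eef_pos: [0.7669, -0.0093, 0.2246]
tcp_rot: [1.79, 2.084, 0.556]
force: [0.3, -0.5, -1.5]
width: 0.224
t 13.03 rodO [ 0.7125 -0.0176  0.2041] tip [ 0.6182 -0.032   0.1492] yaw 8.68 pitch 29.91 roll -0.02 F [ 0.337  -0.4524 -1.5134] w 0.22407509956398786
0
shift [-4.936 -2.616 -0.955] turn [ 3.019 -0.218  0.856] rows>= 5.4
-10
shift [-5.41  -2.717 -1.013] turn [ 2.999 -0.482  1.832] rows>= 5.9
-20
shift [-5.857 -2.887 -1.111] turn [ 2.963 -0.746  2.808] rows>= 6.4
```

View pics/side8.png

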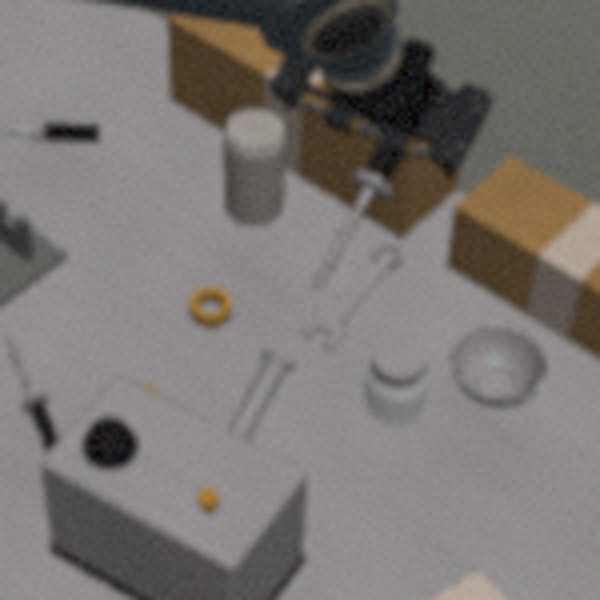

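The rod is fully out: its tip is at about (318,288) in the crop, well clear of the mouth at (280,362). Moving to the tile.

```bash
python3 -m crank '[[-0.4,-0.2,-0.5,0.2,0,0.1,255],[-1.3,-0.7,-0.9,0.6,-0.1,0.4,255],[-2.2,-1.2,-1,1.2,-0.2,0.7,255],[-3.1,-1.6,-1,1.8,-0.3,1.1,255],[-3.9,-2,-1,2.2,-0.35,1.35,255]]'
python3 - <<'E'
from h import *
O,M=rodnow(S,DZ)
T=np.array([.4849,-.3262,.088]);yaw=-10;delta(T+.11*rodR(yaw,0)[:,0]+[0,0,.06],yaw,0,S,DZ)
E
```

```text
time_s: 13.7
eef_pos: [0.6731, -0.2617, 0.2186]
tcp_rot: [2.251, 2.054, 0.161]
force: [0.2, -1.0, -1.1]
width: 0.224
t 13.7 rodO [ 0.6145 -0.2565  0.2202] tip [ 0.506  -0.2464  0.2051] yaw -5.31 pitch 7.89 roll 0.99 F [ 0.2088 -1.0035 -1.0567] w 0.2236271576308888
shift [-1.611 -0.414  1.265] turn [ 0.784 -0.132  0.475] rows>= 2.0
```

```bash
python3 -m crank '[[-0.5,-0.1,0.3,0.3,-0.05,0.2,255],[-1,-0.25,0.7,0.6,-0.1,0.35,255],[-1.6,-0.4,1.1,0.78,-0.13,0.47,255],[-1.6,-0.4,1.26,0.78,-0.13,0.47,255],[-1.6,-0.4,1.26,0.78,-0.13,0.47,255]]'
python3 - <<'E'
from prof import *
O,M=rodnow(S,DZ)
T=np.array([.4849,-.3262,.088]);yaw=-10;delta(T+.11*rodR(yaw,0)[:,0],yaw,0,S,DZ)
for n,c in(("top",(140,280,270,430)),("side",(200,340,240,390))):
    im=np.mean([capture(n).astype(float) for _ in range(2)],0).astype(np.uint8); cv2.imwrite(f"pics/{n}9.png",cv2.resize(im[c[0]:c[1],c[2]:c[3],::-1],None,fx=5,fy=4,interpolation=cv2.INTER_CUBIC))
    print(n,(proj(n,[O-M[:,0]*.11,O])-[c[2],c[0]]+.5)*[5,4]-.5)
E
```

```text
time_s: 14.32
eef_pos: [0.6509, -0.3537, 0.1372]
tcp_rot: [-2.404, -2.019, -0.001]
force: [-0.1, 0.2, -1.5]
width: 0.225
t 14.32 rodO [ 0.5938 -0.3437  0.147 ] tip [ 0.4854 -0.3247  0.1471] yaw -9.93 pitch -0.06 roll 0.12 F [-0.1022  0.1579 -1.5002] w 0.22511797652596163
shift [-0.032 -0.003  0.982] turn [-0.006 -0.012  0.007] rows>= 0.9
top [[441.8955 343.0257]
 [468.8669 211.0345]]
side [[358.8243 199.9295]
 [476.581  131.239 ]]
```

View pics/top9.png

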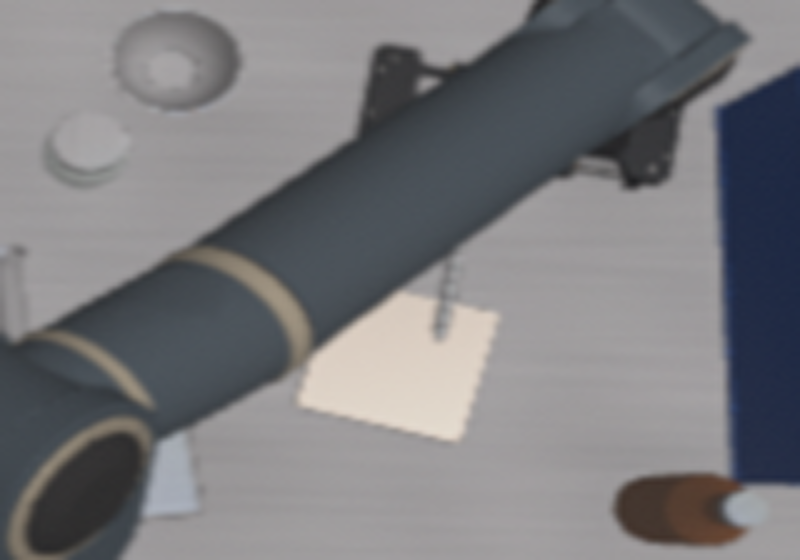

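View pics/side9.png

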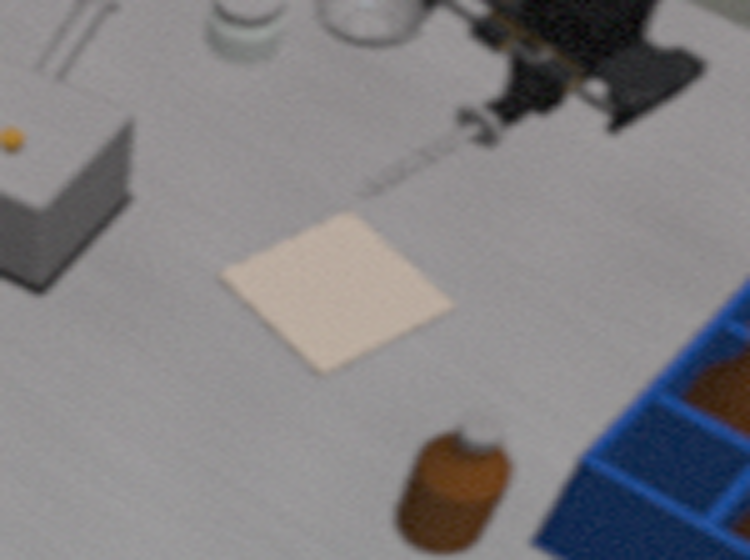

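```bash
python3 - <<'E'
from h import *
tp=uc((440,339),5,4,270,140); sp=uc((364,193),5,4,240,200)
print("tip",inter(ray("top",tp),ray("side",sp)))
O,M=rodnow(S,DZ)
for f in(-.02,0,.06): print(f, onz("side",uc((477,124),5,4,240,200),.147+f))
E
python3 - <<'E'
import cv2
s=cv2.imread("pics/side9.png");cv2.imwrite("pics/side9z.png",cv2.resize(s[60:220,320:560],None,fx=3,fy=3*1.25))
E
```

```text
tip (array([ 0.4893, -0.3236,  0.1513]), np.float64(0.0029491103406317633))
t 14.53 rodO [ 0.5951 -0.3438  0.1494] tip [ 0.4867 -0.325   0.1491] yaw -9.84 pitch 0.16 roll 0.04 F [-0.5914 -0.3623 -0.8547] w 0.22682742966154254
-0.02 [ 0.6145 -0.3337  0.127 ]
0 [ 0.6002 -0.3396  0.147 ]
0.06 [ 0.5573 -0.3573  0.207 ]
```

View pics/side9z.png

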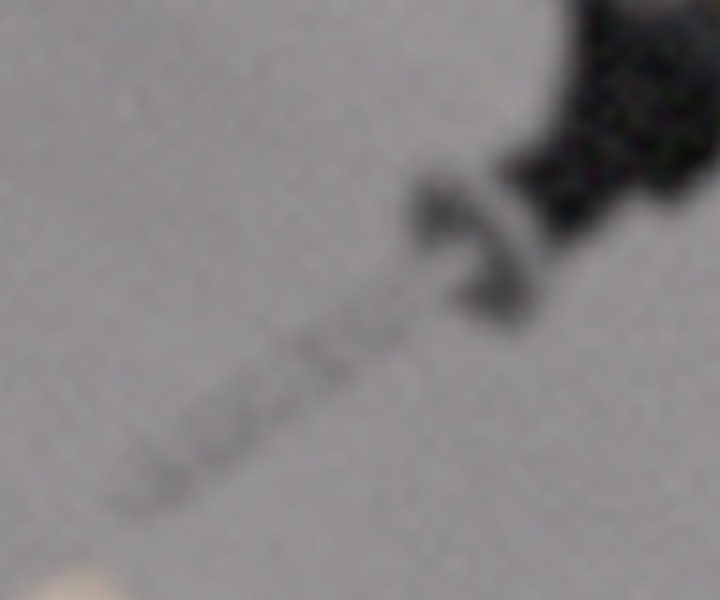

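Run:
```python
from h import *
T=np.array([.4840,-.3265,.0875]);yaw=-10;delta(T+.11*rodR(yaw,0)[:,0],yaw,0,S,DZ)
```

```text
shift [-0.041 -0.043  1.035] turn [ 0.016 -0.004  0.016] rows>= 1.0
```

```bash
python3 -m crank '[[-0.02,-0.02,0.3,0.01,0,0.01,255],[-0.04,-0.04,0.6,0.01,0,0.01,255],[-0.04,-0.04,0.9,0.01,0,0.01,255],[-0.04,-0.04,1.03,0.01,0,0.01,255],[-0.04,-0.04,1.03,0.01,0,0.01,255]]'
python3 - <<'E'
from prof import *
O,M=rodnow(S,DZ)
T=np.array([.4840,-.3265,.0875]);yaw=-10;delta(T+.11*rodR(yaw,0)[:,0],yaw,0,S,DZ)
for n,c in(("top",(140,280,270,430)),("side",(200,340,240,390))):
    im=np.mean([capture(n).astype(float) for _ in range(3)],0).astype(np.uint8); cv2.imwrite(f"pics/{n}10.png",cv2.resize(im[c[0]:c[1],c[2]:c[3],::-1],None,fx=5,fy=4,interpolation=cv2.INTER_CUBIC))
    cv2.imwrite(f"pics/{n}10f.png",im[:,:,::-1])
    print(n,(proj(n,[O-M[:,0]*.11,O])-[c[2],c[0]]+.5)*[5,4]-.5)
E
```

```text
time_s: 15.15
eef_pos: [0.6492, -0.3554, 0.0769]
tcp_rot: [-2.405, -2.02, -0.001]
force: [-0.3, -0.3, -1.5]
width: 0.226
t 15.15 rodO [ 0.5921 -0.3454  0.0866] tip [ 0.4837 -0.3264  0.0867] yaw -9.94 pitch -0.04 roll 0.06 F [-0.335  -0.2813 -1.4742] w 0.22630071593989085
shift [-0.003  0.004 -0.015] turn [-0.004 -0.006  0.005] rows>= 0.0
top [[423.7648 352.1518]
 [449.8643 225.516 ]]
side [[349.005  242.4314]
 [463.6294 174.5135]]
```

View pics/top10.png

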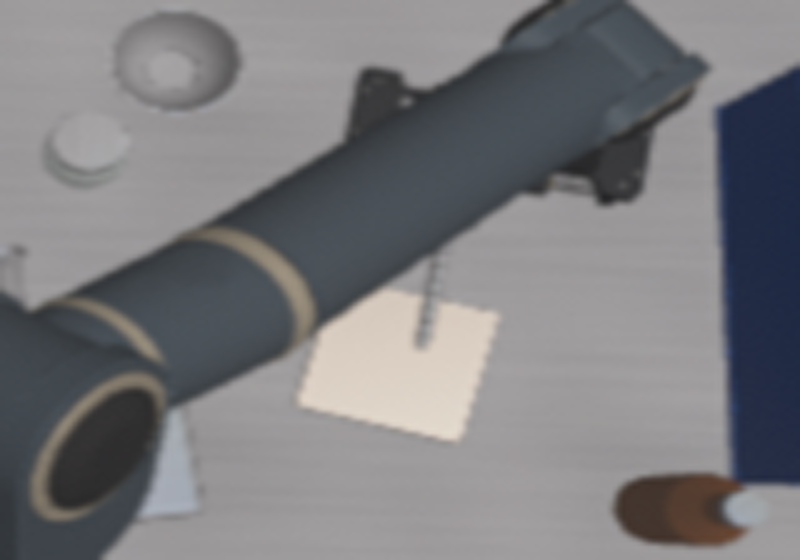

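View pics/side10.png

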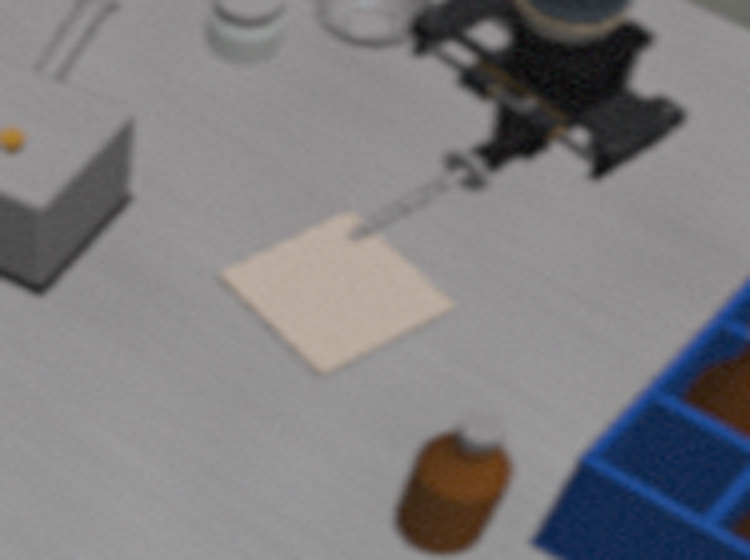

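View pics/side10f.png

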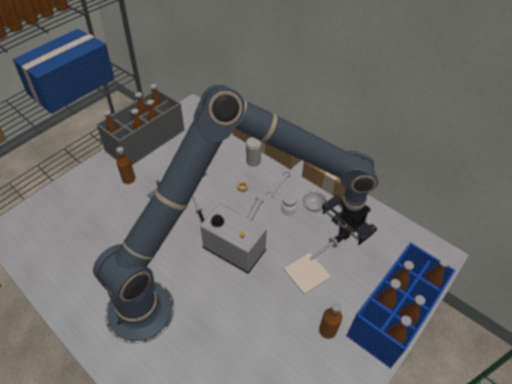

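Run:
```python
from h import *
tp=uc((421,349.5),5,4,270,140); sp=uc((352,239),5,4,240,200)
print("tip",inter(ray("top",tp),ray("side",sp)), onz("top",tp,.088))
# level: point on rod visible in top at (437,255), side collar (466,171)
print("collar if z .087", onz("side",uc((465,172),5,4,240,200),.087))
o=observe();print(o["time_s"],o["width"],o["dq"])
```

```text
tip (array([ 0.4867, -0.3254,  0.087 ]), np.float64(0.0022101865948161636)) [ 0.4858 -0.3243  0.088 ]
collar if z .087 [ 0.5947 -0.3448  0.087 ]
15.45 0.2270079158893936 [ 0.0002 -0.0013 -0.0033  0.001  -0.0004  0.0001 -0.0006]
```

The triangulated tip is at (0.487, -0.325, 0.087). That is about 2 mm from the tile centre and 79 mm above its top. The rod is level and the arm is at rest, so I'm handing in.

Run:
```python
from workcell import *
print(close_job()); print(observe()["time_s"])
```

```text
the job is handed in; nothing more can be done
None
the job is handed in; nothing more can be done
```

The job is done and handed in at about 15.5 s. I took the 210 mm rod off the rack and pushed it down the dip tube to its collar. I then drew it right out, and it is now held level over the tile.

- **Choice of rod:** the one in the rack measured 208 mm. The two loose look-alikes measured about 141 and 145 mm.
- **Collar home:** it stopped hard with about 20 N along the tube and no visible gap at the rim. Shifting the tool about 3 mm sideways left it at nearly the same depth (within 0.5 mm). The stop came about 3 mm earlier than my first estimate. I put that down to how far along the handle the rod was gripped, and corrected for it.
- **Final pose:** the two cameras put the tip within about 2 mm of the tile centre and 79 mm above the tile. The arm's own pose agrees within 3 mm. Its tilt reads under 0.1°, and the side picture is consistent with level. The grip was still closed on the 20 mm handle.
- **What went less than cleanly:** I began lifting before the fingers had fully closed, so the rod sits about 9 mm nearer the fingertips than planned. It held throughout. One side view suggested the rod was tilted about 5° in the grip. That camera looks almost straight down on the rod in that pose, and later views did not show a tilt.
- **Other objects:** nothing looked moved in the last pictures. I did not measure each object again, and the arm hid part of the rack side.

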